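# Loosen a knurled lens ring by two turns

## Robot

A 6-joint arm with a two-finger parallel gripper is mounted at the origin on a cart in front of the work surface, level with it; the furniture and walls round the work are solid. World frame = base frame: x ahead of the robot, y to its left, z up, the work surface at z = 0. Lengths are in mm, angles in rad, forces in N, time in s.
With the tool pointing down it reaches from about 250 to 800 mm from the base axis. Payload 8.5 kg.
Tool frame: the origin (TCP) lies on the centre line of the jaws, within the pads' length; the fingertips stand bot.tip_reach ahead of it and the grasp point (between the pads) lies 8 mm behind it (bot.tip_reach is the distance from the TCP to the fingertips, in mm); z points along the fingers, y is the line along which they close (so a half turn about z gives the same grasp; the last joint's range is limited). The gripper opens to 85 mm and grips with 20 to 120 N. Pads are 22 mm wide; open, the fingers measure 114 mm over their backs; the gripper's body (76 mm by 85 mm) begins 54 mm behind the grasp point. The pads swing forward as they close: fully open they stand 13 mm farther back than shut.
Start: joints at [1.134, 0.238, -0.013, 1.319, 0, 1.571], TCP at [222.077, 475.67, 242.276] pointing down, gripper open.
Joint ranges: [-2.66, 2.66], [-1.03, 1.9], [-1.14, 1.46], [-1.82, 2.27], [-1.45, 1.34], [-3.14, 3.14]. Speed limits (rad/s): [2.22, 2.22, 2.79, 3.14, 3.14, 3.14].

## Interface

Orientations are given as a unit quaternion [x, y, z, w].
In Python, from cell import bot, optics, workorder gives the robot as it stands. The module is installed in compiled form; this text tells all that it offers.
- The arm moves only by the tool move_arm, never from a script. Its argument "plan" is one flat list of numbers, 7 for each row, row after row: the shift along the tool's x, y, z in m, then the turn, a rotation vector about the tool's x, y, z in rad, then the finger opening in m, from 0 to 0.0854. In form: [tx, ty, tz, rx, ry, rz, jaw, tx, ty, tz, rx, ry, rz, jaw, ...]. A call has exactly 8 rows; each row shifts and turns the commanded pose from where the row before left it, along the tool's axes as they then stand; what a row does not reach is not made up. A row lasts 1/10 s, in which the tool goes at most 50 mm and 8.59 degrees, less where a joint would pass 70% of its speed; a pose out of reach is approached as far as the arm can. A call with a gripper value outside its range is refused whole. The fingers move at their own pace and stop on an object; "newtons" is the grip in N (left out, the last holds). Time passes only in rows, so rows that do not move let the fingers close, or fill a call up. It gives the time, the measured TCP pose, the force, the opening and the grip force at its end, in the units of the state.
- bot.observe(): the state, without advancing time (a new reading comes with each control period).
- optics.capture(name): name is "scene" or "top" or "wrist"; returns a dict with "color" (480x640x3 uint8, blue, green, red), "fov_y" (degrees; the focal length in pixels is half the picture's height over the tangent of half this angle, whatever the lens; pixels are square), "cx", "cy" (the principal point, pixels), "k1" (the pictures are not rectified: a ray, as slopes to the right and down, at radius r is drawn at 1 + k1 r^2 times it, then the intrinsics apply), "R" (3x3) and "t" (3): a world point X has camera coordinates R X + t; the wrist camera has in their place "hand_eye" (4x4, takes a point from camera to tool coordinates, whose origin is the TCP and whose axes are the flange's). Camera axes: x right, y down, z forward; pixel columns grow to the right and rows downward; lengths in mm; the calibration is good to about 2 mm. A picture is of the moment at which its call begins: read the wrist's pose just before it. There is no depth.
- workorder.job_done(): hands the job in; it is judged then, once.
The state is a dict: "clock": time; "joint_pos": joint angles; "dq": joint speeds; "effort": joint torques, N m; "tool_pos": TCP position; "eef_rot": TCP orientation; "ft_force": force on the tool from outside, world axes, zero at the start; "wrist_torque": the same for the moment, N m; "gripper_width": finger opening in mm; "finger_force": force on a finger pad.
Only numpy, scipy, OpenCV 4.12 (cv2) and the standard library are available. Lean on these libraries where they do the work, as an engineer would, in place of code of your own. Each camera call takes 0.05 s, during which the arm holds its last target. There are 200 camera calls.

## Task

Loosen the knurled retaining ring of its lens cell by two full turns, counter-clockwise seen from above: roll it round with a fingertip on its rim, and stop when its white index line stands over the witness mark for the second time, not further. Do not touch the glass, leave the ring with the smooth rim as it is, and leave the loose parts lying around where they are; nothing is to be picked up.

Things in the scene. Friction and masses are not known exactly. Their poses are not given: they have to be found in the camera images.
- knurled_cell: Grey round lens cell fixed to the worktop; its dark ring has a KNURLED rim (24 upright ribs 5 mm wide, 3 mm proud). Foot 124 mm diameter, up to 14 mm high with its screws; barrel 80 mm diameter to 44 mm. Origin: centre of the foot's underside, on the ring's vertical axis; a white witness mark (20x8 mm) lies on the foot towards -x of this frame. A fingertip can run all round the rim.
- knurled_ring (a joint): Knurled ring's angle, rad: 0 tight (start, hard stop), growing counter-clockwise from above (looser); two turns = 12.57. Rises 2 mm a turn. Friction 0.04 N m: a fingertip pressed on the rim with 3 to 8 N and drawn along it carries it; it stays where left.
- knurled_index (a point): White index line (12x8 mm, radial, 38.5 mm from the axis) on top of the knurled ring; over the foot's witness mark when tight and after each full turn. Ring when tight: 46 to 72 mm above the worktop, 96 mm outer diameter over the ribs (wider than most grippers open), 63 mm inner.
- knurled_lens: Glass inside the knurled ring, 56 mm diameter, fixed; origin at the centre of its underside; its top is 59 mm above the worktop, 13 mm below the tight ring's top. Not to be touched.
- smooth_cell: The other lens cell, same sizes, but its ring has a plain SMOOTH rim; to be left alone. Foot 124 mm diameter, up to 14 mm high with its screws; barrel 80 mm diameter to 44 mm. Origin: centre of the foot's underside, on the ring's vertical axis; a white witness mark (20x8 mm) lies on the foot towards -x of this frame. 
- smooth_index (a point): White index line on top of the smooth ring, 38.5 mm from its axis. This ring could turn too, and must not be turned; it starts at any angle.
- smooth_lens: Glass of the smooth cell, like the other. Not to be touched.
- toroid: Loose bystander: green and copper wound ring, 48x48x16 mm; origin at the centre of its underside. Not to be moved.
- knob: Loose bystander: black instrument knob, 35x35x18 mm; origin at the centre of its underside. Not to be moved.
- usb_stick: Loose bystander: purple USB stick, 17x54x8 mm; origin at the centre of its underside. Not to be moved.
- capacitor: Loose bystander: black capacitor can lying down, 36x59x36 mm; origin at the centre of its underside. Not to be moved.
- relay: Loose bystander: small relay with an orange-brown cap, 21x28x39 mm; origin at the centre of its underside. Not to be moved.
- heat_sink: Loose bystander: finned light metal heat sink, 42x60x26 mm; origin at the centre of its underside. Not to be moved.
- mains_plug: Loose bystander: black mains plug, 37x74x37 mm; origin at the centre of its underside. Not to be moved.

How it is judged:
By the outcome, as a careful person would: the job done as asked, in the order asked, and still so for the second after the job is handed in, with the robot touching nothing.
It also fails if it takes over 64 s, if anything falls off the work surface, if the arm or the gripper's body presses on something with over 40 N, if the wrist force passes 120 N, or if a joint passes its speed limit or range.

## Working session

There is one attempt and no reset: what is moved stays moved. The work goes in short steps, Python scripts to look and compute and a tool call to move; the robot and the scene stay as the last step left them, time stands still between calls to the robot, and variables do not carry over. Pictures are saved under pics/ and viewed, at most 10 in all, crops included, and the job is handed in when it is done.

Besides the shell and the picture viewer there is one more tool, called after "Request:" by a JSON object that holds its "fn" and its "kwargs". move_arm: Moves the arm, as the interface text tells. Its arguments: {"type":"object","properties":{"plan":{"type":"array","items":{"type":"number"}},"newtons":{"type":"number"}},"required":["plan"]}

```bash
mkdir -p pics; python3 - <<'E'
from cell import bot, optics, workorder
import cv2,json
s=bot.observe();print(s, bot.tip_reach)
for n in("scene","top"):
    c=optics.capture(n);cv2.imwrite(f"pics/{n}0.png",c["color"]);print(n,{k:(v.tolist() if hasattr(v,'tolist') else v) for k,v in c.items() if k!="color"})
E
```

```text
{'clock': 0.0, 'joint_pos': array([ 1.13395991e+00,  2.38763828e-01, -1.42650730e-02,  1.31918472e+00,
        1.21080716e-05,  1.57080393e+00]), 'dq': array([-0.00069996,  0.00153368,  0.00222333,  0.00017855, -0.00268082,
        0.0009082 ]), 'effort': array([ 1.20663073e-03, -5.38775074e+01,  3.46437192e+01,  1.83544646e-02,
        5.09906911e-06,  2.12157545e-05]), 'tool_pos': array([221.94203623, 475.33895569, 241.68228781]), 'eef_rot': array([ 2.16689347e-01,  9.76240352e-01, -6.90498735e-04, -1.59461101e-04]), 'ft_force': array([ 0.0622023 , -0.25506478,  0.3830158 ]), 'wrist_torque': array([ 0.06684513, -0.01092294, -0.02210392]), 'finger_force': 0.0, 'gripper_width': 85.43500988106227} 11.0
scene {'fov_y': 57.932567265772285, 'cx': 309.7475028135461, 'cy': 238.0306423350438, 'k1': 0.02926317308902512, 'R': [[0.5823295407191484, -0.8125076951532295, 0.02689890932011267], [-0.34721131122110654, -0.2784944083241112, -0.8954804129026623], [0.7350759221780734, 0.5121250919931469, -0.4442873831036229]], 't': [-334.19556784294696, 286.91925657643037, 677.0775843310312]}
top {'fov_y': 49.8425045832881, 'cx': 323.5749139185501, 'cy': 242.83683051793736, 'k1': -0.045306108506583474, 'R': [[-0.0014409835059213873, -0.9999989606422721, -4.775888826540876e-05], [-0.9979423835516789, 0.0014410813989656345, -0.06410087671471609], [0.06410087891542, -4.470768726964576e-05, -0.997943422907077]], 't': [-14.647099750875805, 621.9003454802928, 1177.3667395906043]}
```

View pics/top0.png

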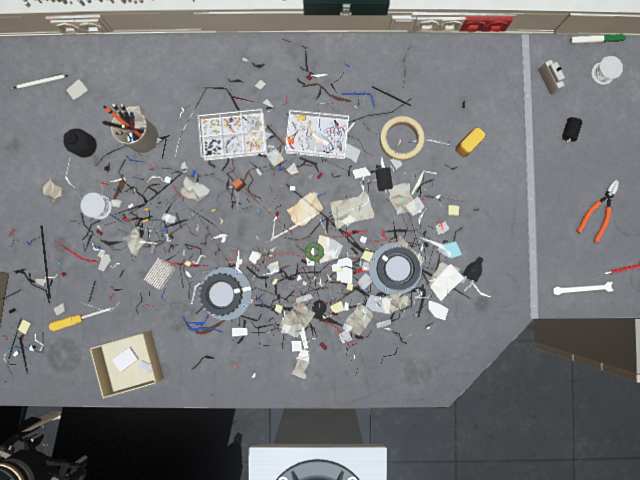

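View pics/scene0.png

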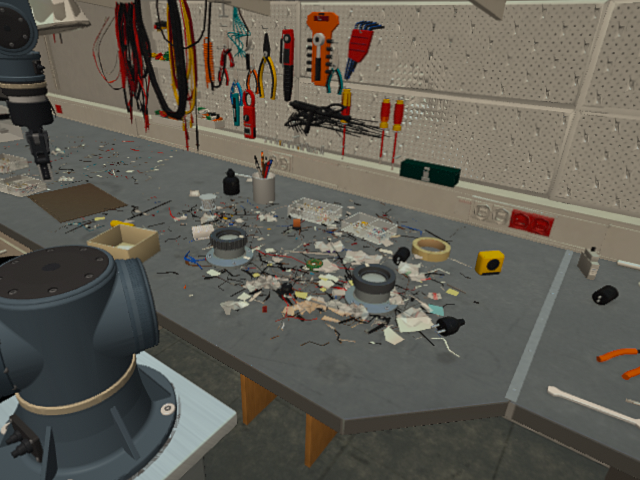

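The top view shows two cells, at about (223,292) and (397,268). I'll enlarge both to tell the knurled ring from the smooth one.

```bash
cat > h.py <<'E'
import numpy as np, cv2
def ray(c,px):
    f=240/np.tan(np.radians(c["fov_y"]/2))
    K=np.array([[f,0,c["cx"]],[0,f,c["cy"]],[0,0,1]])
    u=cv2.undistortPoints(np.array([[px]],float),K,np.array([c["k1"],0,0,0,0]))[0,0]
    return np.array([u[0],u[1],1])
def hit(c,px,z,R=None,t=None):
    R=c["R"] if R is None else R; t=c["t"] if t is None else t
    R=np.array(R);t=np.array(t); d=R.T@ray(c,px); o=-R.T@t
    return o+d*(z-o[2])/d[2]
E
python3 - <<'E'
from cell import optics
import cv2,numpy as np
from h import *
c=optics.capture("top");a=c["color"];s=optics.capture("scene")["color"]
r=lambda i,x,y,w,h,W,H:cv2.resize(i[y:y+h,x:x+w],(W,H),interpolation=cv2.INTER_CUBIC)
A=np.hstack([r(a,183,252,80,80,400,400),r(a,357,228,80,80,400,400)])
B=np.hstack([r(s,195,215,70,35,400,200),r(s,335,255,80,40,400,200)])
cv2.imwrite("pics/crop.png",np.vstack([A,B]))
for p in((223,292),(397,268)): print(hit(c,p,72))
E
```

```text
[510.06763474 206.70981991  72.        ]
[ 562.51650809 -177.90301742   72.        ]
```

View pics/crop.png

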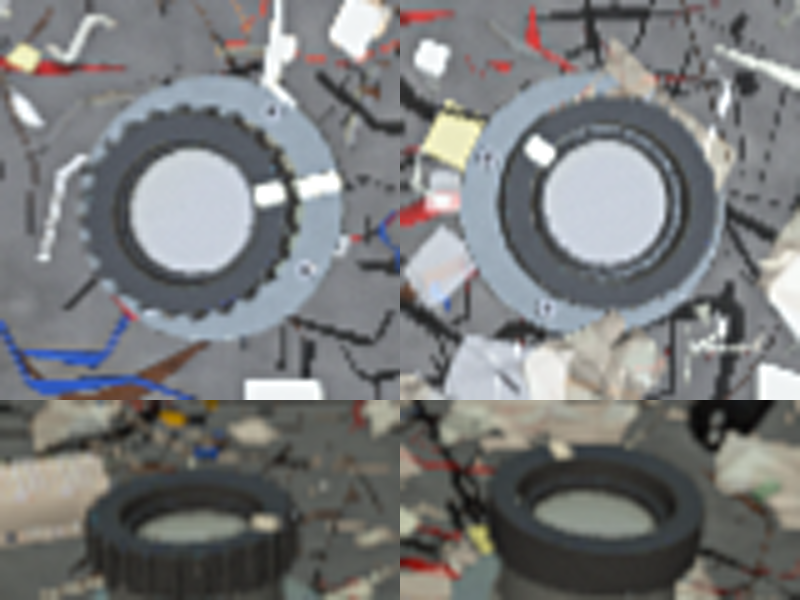

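```bash
python3 - <<'E'
from cell import optics
from h import *
c=optics.capture("top")
f=lambda x,y:(183+(x+.5)/5-.5,252+(y+.5)/5-.5)
for n,p,z in(("lens",(193,210),59),("ring",(191,210),72),("foot",(211,207.5),10),("idx",(270,193),72),("wit",(322,185),10)): print(n,hit(c,f(*p),z))
E
```

```text
lens [506.1061125  213.23788825  59.        ]
ring [506.54473087 211.5516505   72.        ]
foot [505.61418708 214.53672225  10.        ]
idx [514.03267059 176.62520536  72.        ]
wit [516.0548246  162.81567399  10.        ]
```

The left cell is the knurled one, with its axis at about (506, 212.5) and the witness mark at about -78°. I'll hover beyond its +y side with the jaws shut and the tool axes aligned to the world.

Request:
{"fn": "move_arm", "kwargs": {"plan": [0,0,0.033,0,0,-0.1092,0,0,0,0.033,0,0,-0.1092,0,0,0,0.033,0,0,-0.1092,0,0,0,0.033,0,0,-0.1092,0,-0.02,-0.012,0,0,0,0,0,-0.02,-0.012,0,0,0,0,0,-0.02,-0.012,0,0,0,0,0,-0.02,-0.012,0,0,0,0,0], "newtons": 40}}

```text
clock: 1.05
tool_pos: [302.7, 427.1, 110.1]
eef_rot: [-0.0, 1.0, -0.0, -0.0]
ft_force: [-0.2, 0.0, -0.3]
gripper_width: 0.3
finger_force: 0.0
```

Request:
{"fn": "move_arm", "kwargs": {"plan": [-0.0255,-0.016,0,0,0,0,0,-0.0255,-0.016,0,0,0,0,0,-0.0255,-0.016,0,0,0,0,0,-0.0255,-0.016,0,0,0,0,0,-0.0255,-0.016,0,0,0,0,0,-0.0255,-0.016,0,0,0,0,0,-0.0255,-0.016,0,0,0,0,0,-0.0255,-0.016,0,0,0,0,0]}}

```text
clock: 1.85
tool_pos: [507.0, 298.9, 110.2]
eef_rot: [0.0, 1.0, -0.0, -0.0]
ft_force: [0.0, 1.6, -0.0]
gripper_width: 0.3
finger_force: 0.0
```

```bash
python3 - <<'E'
from cell import bot,optics
from h import *
c=optics.capture("wrist");s=optics.capture("scene")["color"]
print(c["hand_eye"],c["fov_y"])
cv2.imwrite("pics/w1.png",np.hstack([cv2.resize(c["color"],(400,300)),cv2.resize(s[170:290,150:310],(400,300),interpolation=cv2.INTER_CUBIC)]))
E
```

```text
[[ 2.24350958e-04 -9.47324748e-01 -3.20274526e-01  8.28621071e+01]
 [ 9.99999785e-01  1.49796219e-05  6.56188132e-04 -1.50168104e-01]
 [-6.16825665e-04 -3.20274604e-01  9.47324547e-01 -1.32959107e+02]
 [ 0.00000000e+00  0.00000000e+00  0.00000000e+00  1.00000000e+00]] 67.31269321857033
```

View pics/w1.png

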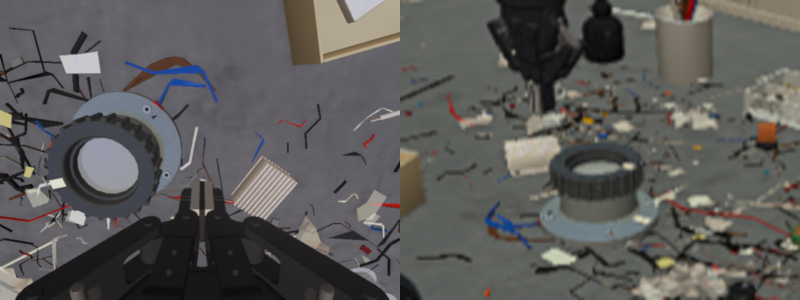

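Left half (wrist view): shut fingertips at about (200,185), the knurled ring at (105,165) and the low heat sink at (265,185). Right half (scene view): the space over the rim is clear. Next I'll lower and probe the rim from +y.

Request:
{"fn": "move_arm", "kwargs": {"plan": [0,0,0.015,0,0,0,0,0,0,0.015,0,0,0,0,0,0,0.015,0,0,0,0,0,-0.008,0,0,0,0,0,0,-0.004,0,0,0,0,0,0,-0.002,0,0,0,0,0,0,0,0,0,0,0,0,0,0,0,0,0,0,0]}}

```text
clock: 2.75
tool_pos: [506.4, 285.8, 66.0]
eef_rot: [0.0, 1.0, 0.0, 0.0]
ft_force: [0.5, 0.3, -0.1]
gripper_width: 0.2
finger_force: 0.0
```

Request:
{"fn": "move_arm", "kwargs": {"plan": [0,-0.002,0,0,0,0,0,0,-0.002,0,0,0,0,0,0,-0.002,0,0,0,0,0,0,-0.002,0,0,0,0,0,0,0,0,0,0,0,0,0,0,0,0,0,0,0,0,0,0,0,0,0,0,0,0,0,0,0,0,0]}}

```text
clock: 3.55
tool_pos: [506.1, 277.7, 65.3]
eef_rot: [-0.0, 1.0, -0.0, -0.0]
ft_force: [-0.0, -0.4, 0.6]
gripper_width: 0.3
finger_force: 0.0
```

Request:
{"fn": "move_arm", "kwargs": {"plan": [0,-0.001,0,0,0,0,0,0,-0.001,0,0,0,0,0,0,-0.001,0,0,0,0,0,0,-0.001,0,0,0,0,0,0,0,0,0,0,0,0,0,0,0,0,0,0,0,0,0,0,0,0,0,0,0,0,0,0,0,0,0]}}

```text
clock: 4.35
tool_pos: [506.1, 275.1, 65.5]
eef_rot: [-0.0, 1.0, 0.001, 0.0]
ft_force: [-0.6, 7.8, -1.3]
gripper_width: 0.2
finger_force: 3.9
```

```bash
python3 - <<'E'
from cell import bot
s=bot.observe();print(s["tool_pos"],s["ft_force"],s["joint_pos"])
E
```

```text
[506.13838008 275.14302408  65.45755371] [-0.56033548  7.83792565 -1.27949341] [ 0.49663489  0.43499032 -0.19775965  0.93667154  0.00251407  0.49571575]
```

Contact is at y≈275 with a stiffness of about 5 N/mm, so 1 mm of depth gives about 5 N. I'll plan the rolling path with fixed tool orientation, as the offset curve of the 22×29 finger around the rim.

```bash
cat > path.py <<'E'
import numpy as np,sys
# tool centre on the offset curve of the finger rectangle round the ring; tool x=-X, y=Y; s measured ccw from +y face centre
def curve(C,r,a=11.,b=14.5):
    P=[];arc=lambda d0,ox,oy:[(r*np.cos(t)+ox,r*np.sin(t)+oy) for t in np.radians(np.arange(d0,d0+90.5,1))]
    P=[(0,r+b)]+arc(90,-a,b)+arc(180,-a,-b)+arc(270,a,-b)+arc(0,a,b)+[(0,r+b)]
    P=np.array(P);s=np.r_[0,np.cumsum(np.hypot(*np.diff(P,axis=0).T))];return P+C,s
def plan(cur,C,delta,s0,ds,n=8,out=True):
    P,s=curve(np.array(C,float),48-delta);q=(s0+ds*np.arange(1,n+1))%s[-1]
    W=np.c_[np.interp(q,s,P[:,0]),np.interp(q,s,P[:,1])]
    D=np.round(np.diff(np.vstack([cur,W]),axis=0),1)
    W=np.array(cur)+np.cumsum(D,0); print("L",round(s[-1],1),"s",s0+ds*n,"end",W[-1].round(2))
    print([v for d in D for v in (round(-d[0]/1e3,4),round(d[1]/1e3,4),0,0,0,0,0)])
    return W[-1]
E
python3 - <<'E'
from path import *
e=plan((506.08,273.67),(506,212.5),1,0,8);plan(e,(506,212.5),1,64,10)
E
```

```text
L 397.3 s 64 end [452.58 247.07]
[np.float64(0.0081), np.float64(0.0003), 0, 0, 0, 0, 0, np.float64(0.008), np.float64(-0.0003), 0, 0, 0, 0, 0, np.float64(0.0078), np.float64(-0.0015), 0, 0, 0, 0, 0, np.float64(0.0075), np.float64(-0.0028), 0, 0, 0, 0, 0, np.float64(0.0069), np.float64(-0.0041), 0, 0, 0, 0, 0, np.float64(0.0061), np.float64(-0.0052), 0, 0, 0, 0, 0, np.float64(0.0051), np.float64(-0.0061), 0, 0, 0, 0, 0, np.float64(0.004), np.float64(-0.0069), 0, 0, 0, 0, 0]
L 397.3 s 144 end [457.48 169.87]
[np.float64(0.0033), np.float64(-0.0093), 0, 0, 0, 0, 0, np.float64(0.0012), np.float64(-0.0099), 0, 0, 0, 0, 0, np.float64(0.0), np.float64(-0.01), 0, 0, 0, 0, 0, np.float64(-0.0), np.float64(-0.01), 0, 0, 0, 0, 0, np.float64(-0.0), np.float64(-0.01), 0, 0, 0, 0, 0, np.float64(-0.0011), np.float64(-0.0099), 0, 0, 0, 0, 0, np.float64(-0.0032), np.float64(-0.0095), 0, 0, 0, 0, 0, np.float64(-0.0051), np.float64(-0.0086), 0, 0, 0, 0, 0]
```

Request:
{"fn": "move_arm", "kwargs": {"plan": [0.0081,0.0003,0,0,0,0,0,0.008,-0.0003,0,0,0,0,0,0.0078,-0.0015,0,0,0,0,0,0.0075,-0.0028,0,0,0,0,0,0.0069,-0.0041,0,0,0,0,0,0.0061,-0.0052,0,0,0,0,0,0.0051,-0.0061,0,0,0,0,0,0.004,-0.0069,0,0,0,0,0]}}

```text
clock: 5.15
tool_pos: [452.0, 246.4, 65.3]
eef_rot: [-0.0, 1.0, -0.0, -0.0]
ft_force: [0.2, 0.3, 1.0]
gripper_width: 0.1
finger_force: 0.0
```

```bash
cat >> h.py <<'E'
from scipy.spatial.transform import Rotation as Ro
C0=np.array([506.,212.5])
def look(name,zt=73.,C=C0,save=None):
    from cell import bot,optics
    st=bot.observe();c=optics.capture(name)
    if name=="wrist":
        T=np.eye(4);T[:3,:3]=Ro.from_quat(st["eef_rot"]).as_matrix();T[:3,3]=st["tool_pos"]
        M=np.linalg.inv(T@np.array(c["hand_eye"]));R,t=M[:3,:3],M[:3,3]
    else: R,t=np.array(c["R"]),np.array(c["t"])
    f=240/np.tan(np.radians(c["fov_y"]/2));K=np.array([[f,0,c["cx"]],[0,f,c["cy"]],[0,0,1]])
    th=np.arange(0,360,1.);out=[]
    pj=lambda X:cv2.projectPoints(np.array(X,float).reshape(-1,1,3),cv2.Rodrigues(R)[0],t,K,np.array([c["k1"],0,0,0,0]))[0][:,0]
    g=c["color"].min(2).astype(np.float32)
    v=np.zeros(360)
    for r in(35,37,39,41):
        p=pj([[C[0]+r*np.cos(a),C[1]+r*np.sin(a),zt] for a in np.radians(th)]).astype(np.float32)
        v+=cv2.remap(g,p[:,:1],p[:,1:],cv2.INTER_LINEAR,borderValue=0)[:,0]/4
    if save:
        im=c["color"].copy()
        for q in p: cv2.circle(im,(int(q[0]),int(q[1])),0,(0,255,0),-1)
        cv2.imwrite(save,im)
    m=v>np.median(v)+0.5*(v.max()-np.median(v))
    z=np.sum(v[m]*np.exp(1j*np.radians(th[m])));print(name,"peak",v.max().round(),"med",np.median(v),"ang",np.degrees(np.angle(z)).round(1),"n",m.sum(),"conc",(abs(z)/v[m].sum()).round(3),"max at",th[v.argmax()])
    return v
E
python3 - <<'E'
from cell import bot
from h import *
print(bot.observe()["ft_force"]);look("top");look("wrist",save="pics/w2.png")
E
```

```text
[0.16065144 0.34258024 0.9553264 ]
top peak 255.0 med 88.268798828125 ang -52.0 n 15 conc 0.997 max at 308.0
wrist peak 53.0 med 25.4827880859375 ang 114.2 n 30 conc 0.989 max at 122.0
```

View pics/w2.png

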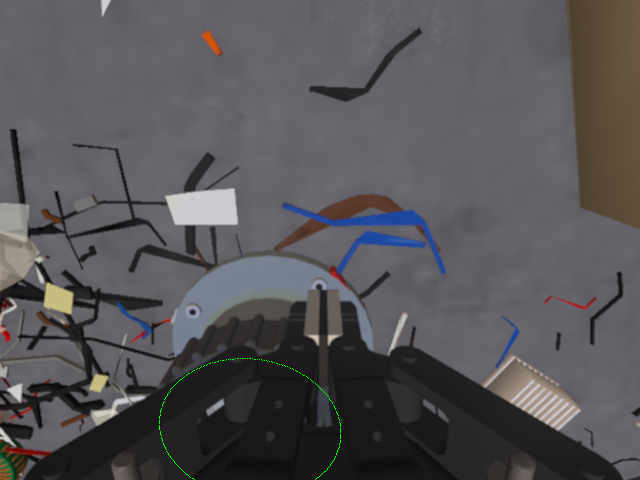

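The top camera follows the index: it went from -78° to -52°. The corner lost contact, so I'll go on with more depth and see what the other faces do.

```bash
python3 - <<'E'
from path import *
e=plan((452.58,247.07),(506,212.5),3,64,8);plan(e,(506,212.5),3,128,8)
E
```

```text
L 384.7 s 128 end [453.28 181.17]
[np.float64(0.0015), np.float64(-0.0105), 0, 0, 0, 0, 0, np.float64(0.001), np.float64(-0.0079), 0, 0, 0, 0, 0, np.float64(0.0), np.float64(-0.008), 0, 0, 0, 0, 0, np.float64(-0.0), np.float64(-0.008), 0, 0, 0, 0, 0, np.float64(-0.0), np.float64(-0.008), 0, 0, 0, 0, 0, np.float64(-0.0), np.float64(-0.008), 0, 0, 0, 0, 0, np.float64(-0.0009), np.float64(-0.0079), 0, 0, 0, 0, 0, np.float64(-0.0023), np.float64(-0.0076), 0, 0, 0, 0, 0]
L 384.7 s 192 end [505.68 152.87]
[np.float64(-0.0037), np.float64(-0.0072), 0, 0, 0, 0, 0, np.float64(-0.0048), np.float64(-0.0064), 0, 0, 0, 0, 0, np.float64(-0.0059), np.float64(-0.0054), 0, 0, 0, 0, 0, np.float64(-0.0068), np.float64(-0.0043), 0, 0, 0, 0, 0, np.float64(-0.0074), np.float64(-0.003), 0, 0, 0, 0, 0, np.float64(-0.0078), np.float64(-0.0017), 0, 0, 0, 0, 0, np.float64(-0.008), np.float64(-0.0003), 0, 0, 0, 0, 0, np.float64(-0.008), np.float64(0.0), 0, 0, 0, 0, 0]
```

Request:
{"fn": "move_arm", "kwargs": {"plan": [0.0015,-0.0105,0,0,0,0,0,0.001,-0.0079,0,0,0,0,0,0,-0.008,0,0,0,0,0,0,-0.008,0,0,0,0,0,0,0,0,0,0,0,0,0,0,0,0,0,0,0,0,0,0,0,0,0,0,0,0,0,0,0,0,0]}}

```text
clock: 6.05
tool_pos: [447.4, 211.4, 65.0]
eef_rot: [0.0, 1.0, -0.001, -0.002]
ft_force: [-10.4, -0.7, 9.1]
gripper_width: -0.2
finger_force: 5.4
```

```bash
python3 - <<'E'
from h import *
look("top")
E
```

```text
top peak 255.0 med 87.8529052734375 ang -20.1 n 15 conc 0.997 max at 340.0
```

```bash
sed -i 's/print(\[v for d in D for v in .*/print(*[f"{-d[0]\/1e3:.4f}, {d[1]\/1e3:.4f}, 0, 0, 0, 0, 0," for d in D])/' path.py; python3 - <<'E'
from path import *
e=(450.08,212.67)
for i in range(3): e=plan(e,(506,212.5),2.5,97+80*i,10)
E
```

```text
L 387.9 s 177 end [489.08 152.87]
0.0006, -0.0102, 0, 0, 0, 0, 0, -0.0003, -0.0100, 0, 0, 0, 0, 0, -0.0023, -0.0097, 0, 0, 0, 0, 0, -0.0044, -0.0090, 0, 0, 0, 0, 0, -0.0062, -0.0078, 0, 0, 0, 0, 0, -0.0078, -0.0063, 0, 0, 0, 0, 0, -0.0089, -0.0044, 0, 0, 0, 0, 0, -0.0097, -0.0024, 0, 0, 0, 0, 0,
L 387.9 s 257 end [558.48 179.17]
-0.0100, -0.0004, 0, 0, 0, 0, 0, -0.0100, 0.0000, 0, 0, 0, 0, 0, -0.0100, 0.0000, 0, 0, 0, 0, 0, -0.0099, 0.0015, 0, 0, 0, 0, 0, -0.0093, 0.0037, 0, 0, 0, 0, 0, -0.0083, 0.0056, 0, 0, 0, 0, 0, -0.0068, 0.0073, 0, 0, 0, 0, 0, -0.0051, 0.0086, 0, 0, 0, 0, 0,
L 387.9 s 337 end [551.98 256.07]
-0.0030, 0.0095, 0, 0, 0, 0, 0, -0.0010, 0.0099, 0, 0, 0, 0, 0, -0.0000, 0.0100, 0, 0, 0, 0, 0, -0.0000, 0.0100, 0, 0, 0, 0, 0, 0.0000, 0.0100, 0, 0, 0, 0, 0, 0.0014, 0.0099, 0, 0, 0, 0, 0, 0.0036, 0.0093, 0, 0, 0, 0, 0, 0.0055, 0.0083, 0, 0, 0, 0, 0,
```

Request:
{"fn": "move_arm", "kwargs": {"plan": [0.0006,-0.0102,0,0,0,0,0,-0.0003,-0.01,0,0,0,0,0,-0.0023,-0.0097,0,0,0,0,0,-0.0044,-0.009,0,0,0,0,0,-0.0062,-0.0078,0,0,0,0,0,-0.0078,-0.0063,0,0,0,0,0,-0.0089,-0.0044,0,0,0,0,0,-0.0097,-0.0024,0,0,0,0,0]}}

```text
clock: 6.9
tool_pos: [490.1, 152.4, 65.3]
eef_rot: [0.0, 1.0, -0.0, 0.0]
ft_force: [0.3, -0.2, 0.5]
gripper_width: 0.0
finger_force: 0.0
```

```bash
python3 - <<'E'
from h import *
look("top",save="pics/t3.png")
E
```

```text
top peak 122.0 med 73.9884033203125 ang 149.6 n 116 conc 0.826 max at 149.0
```

Request:
{"fn": "move_arm", "kwargs": {"plan": [-0.01,-0.0004,0,0,0,0,0,-0.008,0,0,0,0,0,0,0,0,0,0,0,0,0,0,0,0,0,0,0,0,0,0,0,0,0,0,0,0,0,0,0,0,0,0,0,0,0,0,0,0,0,0,0,0,0,0,0,0]}}

```text
clock: 7.75
tool_pos: [506.9, 152.5, 65.4]
eef_rot: [-0.0, 1.0, -0.0, 0.0]
ft_force: [0.1, 0.4, 0.5]
gripper_width: 0.2
finger_force: 0.0
```

```bash
python3 - <<'E'
from h import *
look("top");c=__import__("cell").optics.capture("top")["color"]
cv2.imwrite("pics/t4.png",cv2.resize(c[240:345,170:275],(525,525),interpolation=cv2.INTER_CUBIC))
E
```

```text
top peak 141.0 med 102.2833251953125 ang 121.8 n 42 conc 0.978 max at 133.0
```

View pics/t4.png

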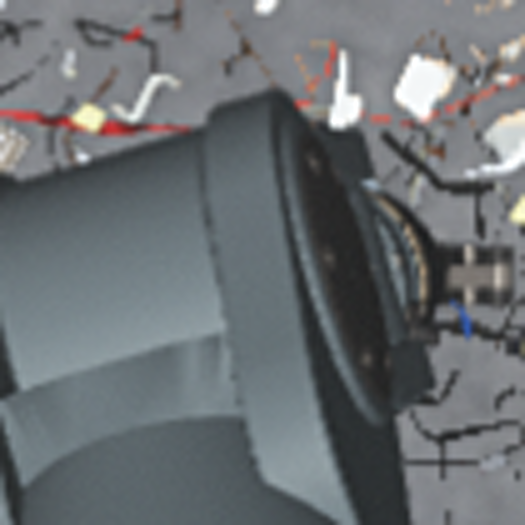

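The arm hides the ring here. There is also no contact at -y yet, so b is smaller and the centre y larger than I assumed. I'll probe toward +y to get both.

Request:
{"fn": "move_arm", "kwargs": {"plan": [0,0.001,0,0,0,0,0,0,0.001,0,0,0,0,0,0,0.001,0,0,0,0,0,0,0.001,0,0,0,0,0,0,0,0,0,0,0,0,0,0,0,0,0,0,0,0,0,0,0,0,0,0,0,0,0,0,0,0,0]}}

```text
clock: 8.65
tool_pos: [506.9, 154.0, 65.3]
eef_rot: [0.001, 1.0, -0.003, -0.0]
ft_force: [0.9, -14.5, 3.3]
gripper_width: -0.3
finger_force: 7.0
```

```bash
sed -i 's/b=14.5/b=12.6/' path.py; python3 - <<'E'
from path import *
e=(507.08,156.47)
for i in range(3): e=plan(e,(506,214.5),2,193+80*i,10)
E
```

```text
L 383.4 s 273 end [562.88 199.87]
-0.0102, -0.0006, 0, 0, 0, 0, 0, -0.0099, 0.0011, 0, 0, 0, 0, 0, -0.0094, 0.0033, 0, 0, 0, 0, 0, -0.0085, 0.0052, 0, 0, 0, 0, 0, -0.0072, 0.0069, 0, 0, 0, 0, 0, -0.0055, 0.0083, 0, 0, 0, 0, 0, -0.0036, 0.0093, 0, 0, 0, 0, 0, -0.0015, 0.0099, 0, 0, 0, 0, 0,
L 383.4 s 353 end [535.78 269.07]
-0.0001, 0.0101, 0, 0, 0, 0, 0, -0.0000, 0.0100, 0, 0, 0, 0, 0, 0.0001, 0.0100, 0, 0, 0, 0, 0, 0.0017, 0.0098, 0, 0, 0, 0, 0, 0.0038, 0.0092, 0, 0, 0, 0, 0, 0.0057, 0.0082, 0, 0, 0, 0, 0, 0.0073, 0.0068, 0, 0, 0, 0, 0, 0.0086, 0.0051, 0, 0, 0, 0, 0,
L 383.4 s 433 end [460.88 257.87]
0.0094, 0.0031, 0, 0, 0, 0, 0, 0.0099, 0.0010, 0, 0, 0, 0, 0, 0.0100, 0.0000, 0, 0, 0, 0, 0, 0.0100, 0.0000, 0, 0, 0, 0, 0, 0.0100, -0.0008, 0, 0, 0, 0, 0, 0.0095, -0.0029, 0, 0, 0, 0, 0, 0.0087, -0.0049, 0, 0, 0, 0, 0, 0.0074, -0.0067, 0, 0, 0, 0, 0,
```

Request:
{"fn": "move_arm", "kwargs": {"plan": [-0.0102,-0.0006,0,0,0,0,0,-0.0099,0.0011,0,0,0,0,0,-0.0094,0.0033,0,0,0,0,0,-0.0085,0.0052,0,0,0,0,0,-0.0072,0.0069,0,0,0,0,0,-0.0055,0.0083,0,0,0,0,0,-0.0036,0.0093,0,0,0,0,0,-0.0015,0.0099,0,0,0,0,0]}}

```text
clock: 9.45
tool_pos: [563.2, 200.9, 65.2]
eef_rot: [-0.0, 1.0, 0.0, -0.0]
ft_force: [-0.4, 0.7, 0.2]
gripper_width: 0.1
finger_force: 0.0
```

Request:
{"fn": "move_arm", "kwargs": {"plan": [-0.0001,0.0101,0,0,0,0,0,0,0.01,0,0,0,0,0,0.0001,0.01,0,0,0,0,0,0.0017,0.0098,0,0,0,0,0,0.0038,0.0092,0,0,0,0,0,0.0057,0.0082,0,0,0,0,0,0.0073,0.0068,0,0,0,0,0,0.0086,0.0051,0,0,0,0,0]}}

```text
clock: 10.25
tool_pos: [534.9, 269.6, 65.2]
eef_rot: [-0.0, 1.0, -0.0, -0.0]
ft_force: [-0.0, 0.4, 0.3]
gripper_width: -0.1
finger_force: 0.0
```

```bash
python3 - <<'E'
from h import *
look("top");v=look("wrist",save="pics/w5.png",C=np.array([506,214.5]))
E
```

```text
top peak 254.0 med 88.9444580078125 ang 75.0 n 13 conc 0.998 max at 76.0
wrist peak 206.0 med 65.2364501953125 ang 73.0 n 13 conc 0.998 max at 69.0
```

It has turned 153° so far, and both cameras agree. There was no contact on the +x side, so I'll shift the centre estimate to (504.8, 214.5) with a=9.5 and do another revolution.

```bash
sed -i 's/a=11./a=9.5/' path.py; python3 - <<'E'
from path import *
P,s=curve(np.array([504.8,214.5]),46.);e=(535.78,269.07)
s0=s[np.argmin(np.hypot(*(P-e).T))];print(s0)
s0=round(s0)
for i in range(5): e=plan(e,(504.8,214.5),2,s0+80*i,10)
E
```

```text
346.246141528185
L 377.4 s 426 end [460.78 257.47]
0.0097, 0.0025, 0, 0, 0, 0, 0, 0.0099, 0.0015, 0, 0, 0, 0, 0, 0.0100, 0.0000, 0, 0, 0, 0, 0, 0.0100, 0.0000, 0, 0, 0, 0, 0, 0.0099, -0.0009, 0, 0, 0, 0, 0, 0.0095, -0.0030, 0, 0, 0, 0, 0, 0.0086, -0.0050, 0, 0, 0, 0, 0, 0.0074, -0.0067, 0, 0, 0, 0, 0,
L 377.4 s 506 end [454.18 181.07]
0.0058, -0.0082, 0, 0, 0, 0, 0, 0.0038, -0.0092, 0, 0, 0, 0, 0, 0.0018, -0.0098, 0, 0, 0, 0, 0, 0.0001, -0.0100, 0, 0, 0, 0, 0, -0.0000, -0.0100, 0, 0, 0, 0, 0, -0.0000, -0.0100, 0, 0, 0, 0, 0, -0.0014, -0.0099, 0, 0, 0, 0, 0, -0.0035, -0.0093, 0, 0, 0, 0, 0,
L 377.4 s 586 end [524.58 157.07]
-0.0056, -0.0084, 0, 0, 0, 0, 0, -0.0071, -0.0070, 0, 0, 0, 0, 0, -0.0085, -0.0053, 0, 0, 0, 0, 0, -0.0094, -0.0033, 0, 0, 0, 0, 0, -0.0099, -0.0012, 0, 0, 0, 0, 0, -0.0100, -0.0000, 0, 0, 0, 0, 0, -0.0100, 0.0000, 0, 0, 0, 0, 0, -0.0099, 0.0012, 0, 0, 0, 0, 0,
L 377.4 s 666 end [560.28 219.97]
-0.0094, 0.0033, 0, 0, 0, 0, 0, -0.0085, 0.0052, 0, 0, 0, 0, 0, -0.0072, 0.0069, 0, 0, 0, 0, 0, -0.0055, 0.0083, 0, 0, 0, 0, 0, -0.0036, 0.0093, 0, 0, 0, 0, 0, -0.0015, 0.0099, 0, 0, 0, 0, 0, -0.0000, 0.0100, 0, 0, 0, 0, 0, -0.0000, 0.0100, 0, 0, 0, 0, 0,
L 377.4 s 746 end [513.68 272.97]
0.0001, 0.0100, 0, 0, 0, 0, 0, 0.0017, 0.0098, 0, 0, 0, 0, 0, 0.0038, 0.0092, 0, 0, 0, 0, 0, 0.0057, 0.0082, 0, 0, 0, 0, 0, 0.0073, 0.0068, 0, 0, 0, 0, 0, 0.0086, 0.0050, 0, 0, 0, 0, 0, 0.0095, 0.0031, 0, 0, 0, 0, 0, 0.0099, 0.0009, 0, 0, 0, 0, 0,
```

Request:
{"fn": "move_arm", "kwargs": {"plan": [0.0097,0.0025,0,0,0,0,0,0.0099,0.0015,0,0,0,0,0,0.01,0,0,0,0,0,0,0.01,0,0,0,0,0,0,0.0099,-0.0009,0,0,0,0,0,0.0095,-0.003,0,0,0,0,0,0.0086,-0.005,0,0,0,0,0,0.0074,-0.0067,0,0,0,0,0]}}

```text
clock: 11.15
tool_pos: [459.6, 256.6, 65.2]
eef_rot: [0.0, 1.0, -0.0, -0.0]
ft_force: [-0.2, 0.6, 0.0]
gripper_width: -0.1
finger_force: 0.0
```

Request:
{"fn": "move_arm", "kwargs": {"plan": [0.0058,-0.0082,0,0,0,0,0,0.0038,-0.0092,0,0,0,0,0,0.0018,-0.0098,0,0,0,0,0,0.0001,-0.01,0,0,0,0,0,0,-0.01,0,0,0,0,0,0,-0.01,0,0,0,0,0,-0.0014,-0.0099,0,0,0,0,0,-0.0035,-0.0093,0,0,0,0,0]}}

```text
clock: 11.95
tool_pos: [454.6, 180.0, 65.4]
eef_rot: [0.0, 1.0, -0.0, 0.0]
ft_force: [1.2, 0.5, 0.5]
gripper_width: 0.1
finger_force: 0.0
```

```bash
python3 - <<'E'
from h import *
look("top")
E
```

```text
top peak 105.0 med 85.1422119140625 ang -146.0 n 5 conc 1.0 max at 214.0
```

Request:
{"fn": "move_arm", "kwargs": {"plan": [-0.0056,-0.0084,0,0,0,0,0,-0.0071,-0.007,0,0,0,0,0,-0.0085,-0.0053,0,0,0,0,0,-0.0094,-0.0033,0,0,0,0,0,-0.0099,-0.0012,0,0,0,0,0,-0.01,0,0,0,0,0,0,-0.01,0,0,0,0,0,0,-0.0099,0.0012,0,0,0,0,0]}}

```text
clock: 12.8
tool_pos: [525.8, 155.9, 65.2]
eef_rot: [0.0, 1.0, -0.001, 0.0]
ft_force: [-0.0, -2.4, 1.4]
gripper_width: 0.1
finger_force: 1.2
```

Request:
{"fn": "move_arm", "kwargs": {"plan": [-0.0094,0.0033,0,0,0,0,0,-0.0085,0.0052,0,0,0,0,0,-0.0072,0.0069,0,0,0,0,0,-0.0055,0.0083,0,0,0,0,0,-0.0036,0.0093,0,0,0,0,0,-0.0015,0.0099,0,0,0,0,0,0,0.01,0,0,0,0,0,0,0.01,0,0,0,0,0]}}

```text
clock: 13.6
tool_pos: [563.5, 221.6, 65.7]
eef_rot: [0.0, 1.0, 0.0, 0.003]
ft_force: [6.6, 0.2, -3.9]
gripper_width: 0.2
finger_force: 3.1
```

```bash
python3 - <<'E'
from h import *
look("top");look("wrist",C=np.array([506,214.5]))
E
```

```text
top peak 91.0 med 85.1273193359375 ang -71.6 n 76 conc 0.833 max at 288.0
wrist peak 217.0 med 70.752197265625 ang 6.9 n 13 conc 0.998 max at 3.0
```

The wrist camera puts the index at 7°, so about 445° is done and 275° remains, at about 0.9°/mm. I'll refine the centre to (505.4, 214.5) with a=9.9 and do 160 mm more.

```bash
sed -i 's/a=9.5/a=9.9/' path.py; python3 - <<'E'
from path import *
P,s=curve(np.array([505.4,214.5]),46.);e=(560.28,219.97)
s0=round(s[np.argmin(np.hypot(*(P-e).T))]);print(s0)
for i in range(3): e=plan(e,(505.4,214.5),2,s0+80*i,10)
E
```

```text
297
L 379.0 s 377 end [507.38 272.97]
0.0001, 0.0172, 0, 0, 0, 0, 0, 0.0032, 0.0094, 0, 0, 0, 0, 0, 0.0052, 0.0085, 0, 0, 0, 0, 0, 0.0069, 0.0072, 0, 0, 0, 0, 0, 0.0083, 0.0055, 0, 0, 0, 0, 0, 0.0093, 0.0036, 0, 0, 0, 0, 0, 0.0099, 0.0015, 0, 0, 0, 0, 0, 0.0100, 0.0001, 0, 0, 0, 0, 0,
L 379.0 s 457 end [449.58 231.27]
0.0100, 0.0001, 0, 0, 0, 0, 0, 0.0100, -0.0007, 0, 0, 0, 0, 0, 0.0096, -0.0028, 0, 0, 0, 0, 0, 0.0088, -0.0048, 0, 0, 0, 0, 0, 0.0075, -0.0066, 0, 0, 0, 0, 0, 0.0059, -0.0080, 0, 0, 0, 0, 0, 0.0040, -0.0091, 0, 0, 0, 0, 0, 0.0020, -0.0098, 0, 0, 0, 0, 0,
L 379.0 s 537 end [474.68 160.87]
0.0001, -0.0100, 0, 0, 0, 0, 0, -0.0000, -0.0100, 0, 0, 0, 0, 0, -0.0000, -0.0100, 0, 0, 0, 0, 0, -0.0012, -0.0099, 0, 0, 0, 0, 0, -0.0033, -0.0094, 0, 0, 0, 0, 0, -0.0053, -0.0085, 0, 0, 0, 0, 0, -0.0070, -0.0071, 0, 0, 0, 0, 0, -0.0084, -0.0055, 0, 0, 0, 0, 0,
```

Request:
{"fn": "move_arm", "kwargs": {"plan": [0.0001,0.0172,0,0,0,0,0,0.0032,0.0094,0,0,0,0,0,0.0052,0.0085,0,0,0,0,0,0.0069,0.0072,0,0,0,0,0,0.0083,0.0055,0,0,0,0,0,0.0093,0.0036,0,0,0,0,0,0.0099,0.0015,0,0,0,0,0,0.01,0.0001,0,0,0,0,0]}}

```text
clock: 14.5
tool_pos: [506.9, 275.1, 65.8]
eef_rot: [-0.001, 1.0, 0.002, 0.0]
ft_force: [1.9, 12.2, -0.3]
gripper_width: 0.1
finger_force: 5.8
```

```bash
python3 - <<'E'
from h import *
look("top",zt=74.5);look("wrist",zt=74.5,C=np.array([505.4,214.5]))
E
```

```text
top peak 149.0 med 88.59521484375 ang 71.5 n 6 conc 1.0 max at 71.0
wrist peak 202.0 med 63.46484375 ang 77.7 n 6 conc 1.0 max at 79.0
```

Request:
{"fn": "move_arm", "kwargs": {"plan": [0.01,0.0001,0,0,0,0,0,0.01,-0.0007,0,0,0,0,0,0.0096,-0.0028,0,0,0,0,0,0.0088,-0.0048,0,0,0,0,0,0.0075,-0.0066,0,0,0,0,0,0.0059,-0.008,0,0,0,0,0,0.004,-0.0091,0,0,0,0,0,0.002,-0.0098,0,0,0,0,0]}}

```text
clock: 15.4
tool_pos: [448.2, 230.4, 65.1]
eef_rot: [-0.0, 1.0, 0.0, -0.001]
ft_force: [-5.2, 2.3, 3.4]
gripper_width: -0.0
finger_force: 2.7
```

```bash
python3 - <<'E'
from h import *
look("top",zt=75);look("wrist",zt=75,C=np.array([505.4,214.5]))
E
```

```text
top peak 253.0 med 87.8206787109375 ang 129.5 n 14 conc 0.998 max at 130.0
wrist peak 48.0 med 24.400390625 ang -145.9 n 53 conc 0.884 max at 158.0
```

The index is at 129.5°, about 567° in total, with 152° to go. I'll do one more 80 mm stroke, then finish from the +y side where the index is visible.

Request:
{"fn": "move_arm", "kwargs": {"plan": [0.0001,-0.01,0,0,0,0,0,0,-0.01,0,0,0,0,0,0,-0.01,0,0,0,0,0,-0.0012,-0.0099,0,0,0,0,0,-0.0033,-0.0094,0,0,0,0,0,-0.0053,-0.0085,0,0,0,0,0,-0.007,-0.0071,0,0,0,0,0,-0.0084,-0.0055,0,0,0,0,0]}}

```text
clock: 16.3
tool_pos: [475.1, 160.0, 65.3]
eef_rot: [0.0, 1.0, -0.0, -0.0]
ft_force: [-1.8, -1.3, 1.5]
gripper_width: -0.1
finger_force: 1.1
```

```bash
python3 - <<'E'
from h import *
look("top",zt=75.5);look("wrist",zt=75.5,C=np.array([505.4,214.5]))
E
```

```text
top peak 101.0 med 81.4361572265625 ang 149.7 n 67 conc 0.938 max at 132.0
wrist peak 211.0 med 38.6248779296875 ang -170.0 n 13 conc 0.998 max at 189.0
```

Remaining is 92°. I'll lift over and re-engage at the +x+y corner.

Request:
{"fn": "move_arm", "kwargs": {"plan": [0.008,-0.008,0,0,0,0,0,0,0,-0.025,0,0,0,0,0,0,-0.025,0,0,0,0,-0.0233,0.0298,0,0,0,0,0,-0.0233,0.0298,0,0,0,0,0,-0.0233,0.0298,0,0,0,0,0,-0.0233,0.0298,0,0,0,0,0,0,0,0,0,0,0,0]}}

```text
clock: 17.2
tool_pos: [561.8, 275.4, 114.7]
eef_rot: [-0.001, 1.0, 0.001, 0.001]
ft_force: [0.6, 0.5, 0.2]
gripper_width: -0.1
finger_force: 0.0
```

```bash
python3 - <<'E'
from h import *
from path import *
look("top",zt=75.5);look("wrist",zt=75.5,C=np.array([505.4,214.5]))
a=cv2.imread("pics/top0.png");c=__import__("cell").optics.capture("top")
import cell
class F: pass
class O:
    @staticmethod
    def capture(n): c["color"]=a; return c
cell.optics=O;print("ref tight");look("top",zt=72)
P,s=curve(np.array([505.4,214.5]),46.);e=(547.8,259.6)
s0=round(s[np.argmin(np.hypot(*(P-e).T))]);print(s0,s[-1])
e=(559.9,272.1)
e=plan(e,(505.4,214.5),2,s0-8,8);plan(e,(505.4,214.5),2,s0+56,6)
E
```

```text
top peak 255.0 med 88.7095947265625 ang -172.5 n 16 conc 0.997 max at 188.0
wrist peak 210.0 med 66.676025390625 ang -168.1 n 13 conc 0.998 max at 189.0
ref tight
top peak 252.0 med 84.6119384765625 ang -77.5 n 14 conc 0.998 max at 282.0
333 379.02285570614634
L 379.0 s 389 end [495.4 273. ]
0.0121, -0.0125, 0, 0, 0, 0, 0, 0.0061, 0.0051, 0, 0, 0, 0, 0, 0.0069, 0.0040, 0, 0, 0, 0, 0, 0.0075, 0.0027, 0, 0, 0, 0, 0, 0.0079, 0.0014, 0, 0, 0, 0, 0, 0.0080, 0.0002, 0, 0, 0, 0, 0, 0.0080, 0.0000, 0, 0, 0, 0, 0, 0.0080, -0.0000, 0, 0, 0, 0, 0,
L 379.0 s 437 end [455.6 250.2]
0.0060, -0.0003, 0, 0, 0, 0, 0, 0.0059, -0.0012, 0, 0, 0, 0, 0, 0.0057, -0.0019, 0, 0, 0, 0, 0, 0.0054, -0.0027, 0, 0, 0, 0, 0, 0.0050, -0.0033, 0, 0, 0, 0, 0, 0.0045, -0.0039, 0, 0, 0, 0, 0, 0.0040, -0.0045, 0, 0, 0, 0, 0, 0.0033, -0.0050, 0, 0, 0, 0, 0,
```

Remaining is 95°; the top-camera reference when tight reads -77.5°. Next I'll lower, engage and stroke.

Request:
{"fn": "move_arm", "kwargs": {"plan": [0,0,0.025,0,0,0,0,0,0,0.025,0,0,0,0,0,0,0,0,0,0,0,0.0061,-0.0062,0,0,0,0,0,0.006,-0.0063,0,0,0,0,0,0.0061,0.0051,0,0,0,0,0,0.0069,0.004,0,0,0,0,0,0.0075,0.0027,0,0,0,0,0]}}

```text
clock: 18.15
tool_pos: [527.3, 272.2, 66.2]
eef_rot: [-0.0, 1.0, 0.0, 0.001]
ft_force: [1.7, -0.2, 2.1]
gripper_width: -0.0
finger_force: 0.7
```

Request:
{"fn": "move_arm", "kwargs": {"plan": [0.0079,0.0014,0,0,0,0,0,0.008,0.0002,0,0,0,0,0,0.008,0,0,0,0,0,0,0.008,0,0,0,0,0,0,0,0,0,0,0,0,0,0,0,0,0,0,0,0,0,0,0,0,0,0,0,0,0,0,0,0,0,0]}}

```text
clock: 18.95
tool_pos: [494.6, 274.9, 65.8]
eef_rot: [-0.001, 1.0, 0.002, -0.0]
ft_force: [-1.8, 8.6, 3.4]
gripper_width: -0.2
finger_force: 4.1
```

```bash
python3 - <<'E'
from h import *
look("top",zt=75.7);look("wrist",zt=75.7,C=np.array([505.4,214.5]))
E
```

```text
top peak 255.0 med 88.338623046875 ang -104.0 n 15 conc 0.997 max at 255.0
wrist peak 209.0 med 64.5927734375 ang -100.0 n 13 conc 0.998 max at 259.0
```

26.5° is left. I'll back off, return along +x and roll the flat face 19 mm (about 22°).

Request:
{"fn": "move_arm", "kwargs": {"plan": [0,0.006,0,0,0,0,0,-0.01,0,0,0,0,0,0,-0.009,0,0,0,0,0,0,0,-0.004,0,0,0,0,0,0,-0.002,0,0,0,0,0,0,0,0,0,0,0,0,0.004,0,0,0,0,0,0,0.004,0,0,0,0,0,0]}}

```text
clock: 19.85
tool_pos: [507.2, 275.1, 65.4]
eef_rot: [-0.0, 1.0, 0.003, 0.0]
ft_force: [0.2, 12.4, -2.1]
gripper_width: 0.2
finger_force: 6.4
```

Request:
{"fn": "move_arm", "kwargs": {"plan": [0.004,0,0,0,0,0,0,0.004,0,0,0,0,0,0,0.003,0,0,0,0,0,0,0,0,0,0,0,0,0,0,0,0,0,0,0,0,0,0,0,0,0,0,0,0,0,0,0,0,0,0,0,0,0,0,0,0,0]}}

```text
clock: 20.65
tool_pos: [495.6, 275.1, 65.6]
eef_rot: [-0.001, 1.0, 0.002, -0.0]
ft_force: [-2.0, 12.4, 0.3]
gripper_width: -0.1
finger_force: 6.3
```

```bash
python3 - <<'E'
from h import *
look("top",zt=76);look("wrist",zt=76,C=np.array([505.4,214.5]))
E
```

```text
top peak 255.0 med 88.6907958984375 ang -78.0 n 15 conc 0.997 max at 285.0
wrist peak 207.0 med 64.3402099609375 ang -76.0 n 13 conc 0.998 max at 283.0
```

The index reads -78.0° against a target of -77.5°. I'll retract and verify.

Request:
{"fn": "move_arm", "kwargs": {"plan": [0,0.004,0,0,0,0,0,0,0.015,0,0,0,0,0,0,0.03,0,0,0,0,0,0,0.02,-0.02,0,0,0,0,0,0,-0.03,0,0,0,0,0,0,-0.03,0,0,0,0,0,0,0,0,0,0,0,0,0,0,0,0,0,0]}}

```text
clock: 21.55
tool_pos: [495.7, 342.4, 145.6]
eef_rot: [0.0, 1.0, 0.0, 0.0]
ft_force: [-1.3, 0.2, -0.3]
gripper_width: -0.2
finger_force: 0.0
```

```bash
python3 - <<'E'
from h import *
import cell
look("top",zt=76);c=cell.optics.capture("top");b=c["color"].copy();a=cv2.imread("pics/top0.png")
def idx(i,z):
    m=(i[275:305,228:243].min(2).astype(float)-120).clip(0); y,x=np.mgrid[275:305,228:243]
    p=(np.sum(x*m)/m.sum(),np.sum(y*m)/m.sum()); X=hit(c,p,z);return p,X[:2]
for i,z in((a,72),(b,76)):
    p,X=idx(i,z);print(p,X,[np.degrees(np.arctan2(*(X-C)[::-1])).round(1) for C in (np.array([506,212.5]),np.array([505.4,214.5]))])
r=lambda i:cv2.resize(i[252:332,183:263],(400,400),interpolation=cv2.INTER_CUBIC)
cv2.imwrite("pics/fin.png",np.hstack([r(a),r(b)]))
E
```

```text
top peak 255.0 med 85.917236328125 ang -77.9 n 15 conc 0.997 max at 285.0
(np.float64(233.68736876110484), np.float64(290.30931998061703)) [513.7921292  183.07095727] [np.float64(-75.2), np.float64(-75.0)]
(np.float64(233.75154426904598), np.float64(290.27522306108443)) [513.976606   182.23499428] [np.float64(-75.2), np.float64(-75.1)]
```

View pics/fin.png

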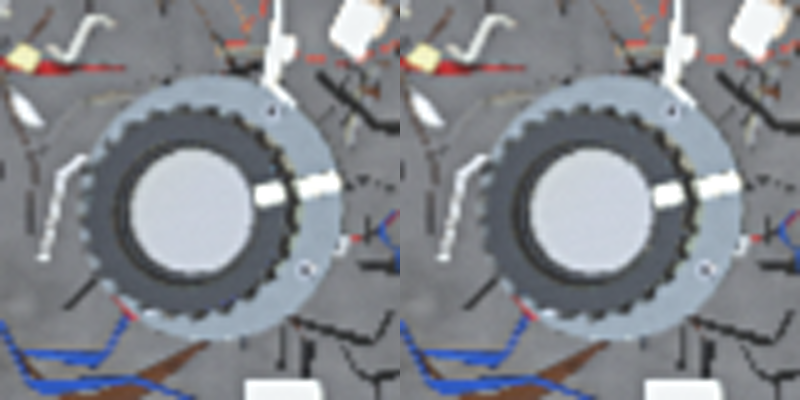

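In both halves (left: tight, right: now) the index at about (270,193) stands over the witness mark at about (320,185), and the surroundings have not changed. The stage angles add up to 720°.

```bash
python3 -c "
from cell import workorder;print(workorder.job_done())"
```

```text
the job is handed in; nothing more can be done
None
```

I loosened the knurled ring two full turns counter-clockwise; its index line is back over the witness mark to within about 1°, nothing else was touched as far as the pictures and forces show, and the job is handed in at about 22 s.

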